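# Lower the ratcheted cutter arm of a film dispenser at a deli counter

### The job

The film roll on the counter dispenser has just been changed, and its cutter arm is still propped up on the ratchet. With closed fingertips press the red pawl tab fully down (it stays down by itself), then push the raised arm down by its yellow pad past the ratchet teeth until it lies fully down on the roll. Do not pinch, raise or carry anything, leave the pawl free and the other things where they are, and take the fingers away at the end.

Things in the scene. Friction and masses are not known exactly. Their poses are not given: they have to be found in the camera images.
- stand: film dispenser screwed to the counter: steel base 270 x 290 x 12 mm (x -185 to +85, y +-145), cheek plates at y +-125, yellow film roll 90 mm across, 200 long, along y, axis at x -125, z 58. Origin on the counter straight under the middle of the arm's hinge line. x: from roll to back, away from the robot; y: along the roll, to the left; z up. Fixed, but placed and turned anew each time
- hinge_mid (a point): middle of the cutter arm's hinge line, 112 mm straight above the stand's origin, axes as the stand's; the line runs along y. The dark steel arm (155 mm from hinge to front end) has two side bars at y +-113 mm, a front bar 30 mm wide over the full width and a middle spine 40 mm wide from hinge to front bar
- cutter_arm (a joint): angle of the arm about the hinge line (rad): 0 = level, fully down on the roll (hard stop); positive = front end raised; top stop 1.08; starts at 0.90 to 1.02. A stiff hinge keeps it where it is left. With the pawl engaged a ratchet tooth stops it at about 0.86 to 0.89; with the pawl free it goes down under about 4 to 10 N on the pad
- push_pad (a point): middle of the top face of the yellow pad (36 mm along the arm, 80 mm along y, 6 thick) on the arm's front bar. At arm angle q it is at stand x = -140 cos q + 13 sin q mm, y 0, and 140 sin q + 13 cos q mm above the hinge line. z axis: the pad's outward normal; x axis: back along the arm to the hinge. Raised, the pad slopes and faces up and back
- pawl (a joint): angle of the red pawl (rad): 0 = engaged, nose in the teeth of the steel ratchet wheel; 0.42 = fully free, tab down, nose up. A stiff pivot: the tab gives way at about 3 N, with no spring back, and the pawl stays where it is left, so press it right down to its stop. The nose clears the teeth at about 0.2
- pawl_tab (a point): middle of the top face of the red pawl tab, a plate 32 (x) x 36 (y) x 6 mm, right rear outer side of the dispenser beside the ratchet wheel. Engaged it is at x +88, y -158, z +157 mm in the stand's frame; pressed straight down its middle sinks about 16 mm to fully free (pivot line along y, 36 mm in front of it, 13 mm lower). Clear above and behind
- jar: amber spice jar with an orange cap, 52 mm across, 105 mm tall, origin at the centre of its underside; it or the tub stands to the right of the dispenser
- tub: white plastic tub with a blue cap, 68 mm across, 75 mm tall, origin at the centre of its underside; it or the jar stands to the left of the dispenser
- spatula: steel spatula with a handle, 260 mm long, lying flat behind the dispenser; origin at its middle, its x axis along its length
- can: food can, 66 mm across, 100 mm tall, origin at the centre of its underside, to the left in front of the dispenser

How it is judged (in metres and radians):
On the way, in this order (a step that is already met when the one before it is completed fails the run):
1. the pawl tab is pressed down until the pawl stands free, the arm still raised on its ratchet (value of joint pawl above 0.25 rad and value of joint cutter_arm above 0.75 rad), for 0.2 s.
2. the arm is pushed down past the teeth on to the roll, the pawl staying free (value of joint cutter_arm below 0.05 rad and value of joint pawl above 0.25 rad), for 0.2 s.
At the end, for the whole second after the job is handed in: the cutter arm lies at rest fully down (angle below 0.05 rad) and the pawl stands free (angle above 0.25 rad) (all of step 2 and velocity of joint cutter_arm between -0.05 and 0.05 rad/s); the robot touches nothing.
It fails at once if the jar is carried, knocked over or shifted by more than 30 mm (distance of jar from where it was at the start of the episode above 0.03 m or angle between jar's own z axis and vertical above 0.5 rad).
It fails at once if the tub is carried, knocked over or shifted by more than 30 mm (distance of tub from where it was at the start of the episode above 0.03 m or angle between tub's own z axis and vertical above 0.5 rad).
It fails at once if the spatula is carried, knocked over or shifted by more than 30 mm (distance of spatula from where it was at the start of the episode above 0.03 m).
It fails at once if the can is carried, knocked over or shifted by more than 30 mm (distance of can from where it was at the start of the episode above 0.03 m or angle between can's own z axis and vertical above 0.5 rad).
It fails at once if the arm is raised to its top stop (value of joint cutter_arm above 1.07 rad).
It also fails if it takes over 40 s, if anything falls off the work surface, if the arm or the gripper's body presses on something with over 40 N, if the wrist force passes 120 N, or if a joint passes its speed limit or range.

### The arm

A 6-joint arm with a two-finger parallel gripper is mounted at the origin on the work surface. World frame = base frame: x ahead of the robot, y to its left, z up, the work surface at z = 0. Lengths are in mm, angles in degrees, forces in N, time in s.
With the tool pointing down it reaches from about 350 to 850 mm from the base axis. Payload 8.1 kg.
Tool frame: the origin (TCP) lies midway between the tips of the shut fingers; the grasp point (between the pads) lies 19 mm behind it (hold_point_z is the distance from the TCP to the grasp point, in mm); z points along the fingers, y is the direction in which the jaws open and shut (so a half turn about z gives the same grasp; the last joint's range is limited). The gripper opens to 85 mm and grips with 20 to 120 N. Pads are 22 mm wide; open, the fingers measure 114 mm over their backs; the gripper's body (76 mm by 85 mm) begins 54 mm behind the grasp point. The pads swing forward as they close: fully open they stand 13 mm farther back than shut.
Start: joints at [71.024, 7.471, 85.268, -0, 87.261, -4.893], TCP at [145.977, 581.976, 231.292] pointing down, gripper open.
Joint ranges: [-169.43, 169.43], [-51.17, 129.36], [1.28, 143.12], [-76.62, 256.62], [0, 156.53], [-152.29, 152.29]. Speed limits (degrees/s): [136.94, 136.94, 159.86, 180, 180, 180].

### API

Orientations are given as [roll, pitch, yaw] about the fixed x, y, z axes, in that order (R = Rz(yaw) Ry(pitch) Rx(roll)).
In Python, from bench import sense, snapshot, camera_params, hand_in, hold_point_z gives the robot as it stands.
- The arm moves only by the tool servo_tool, never from a script. Its argument "motion" is a list of rows, each a list of 7 numbers: the finger opening in mm, from 0 to 85.4, then the shift along the tool's x, y, z in mm, then the turn, a rotation vector about the tool's x, y, z in rad. A call has 1 to 10 rows; each row shifts and turns the pose as measured when the row begins, along the tool's axes as they then stand; what a row does not reach is not made up. A row lasts 1/10 s, in which the tool goes at most 50 mm and 8.59 degrees, less where a joint would pass 70% of its speed; a pose out of reach is approached as far as the arm can. A call with a gripper value outside its range is refused whole. The fingers move at their own pace and stop on an object; "force" is the grip in N (left out, the last holds). Time passes only in rows, so rows that do not move let the fingers close. It gives the time, the measured TCP pose, the force and the opening at its end, in the units of the state.
- sense(): the state, without advancing time (a new reading comes with each control period).
- snapshot(name): name is "side" or "top"; returns the picture (480x640x3 uint8, blue, green, red); there is no depth.
- camera_params(name): a dict with "fx", "fy", "cx", "cy" (pixels), "R" (3x3) and "t" (3): a world point X has camera coordinates R X + t. Camera axes: x right, y down, z forward; pixel columns grow to the right and rows downward; lengths in mm; the calibration is good to about 2 mm. A picture is of the moment at which its call begins. camera_params takes no time and is no camera call.
- hand_in(): hands the job in, once; it reports no verdict.
The state is a dict: "time": time; "joint_pos": joint angles; "qd": joint speeds; "joint_efforts": joint torques, N m; "tool_pos": TCP position; "tcp_rot": TCP orientation; "ft_force": force on the tool from outside, world axes, zero at the start; "wrist_torque": the same for the moment, N m; "finger_gap": finger opening in mm.
Only numpy, scipy, OpenCV 4.12 (cv2) and the standard library are available. Lean on these libraries where they do the work, as an engineer would, in place of code of your own. Each camera call takes 0.05 s, during which the arm holds its last target. There are 200 camera calls.

## Working session

There is one attempt and no reset: what is moved stays moved. The work goes in short steps, Python scripts to look and compute and a tool call to move; the robot and the scene stay as the last step left them, time stands still between calls to the robot, and variables do not carry over. Pictures are saved under pics/ and viewed, about 8 in all and at most 12, crops included, and the job is handed in when it is done.

Besides the shell and the picture viewer there is one more tool, called after ">>>" as a command line: name --pt "numbers of a row" for each row, then --argument value for the rest. servo_tool: Moves the arm, as the interface text tells. Its arguments: {"type":"object","properties":{"motion":{"type":"array"},"force":{"type":"number"}},"required":["motion"]}

```bash
mkdir -p pics
python3 - <<'E'
from bench import *
import cv2,numpy as np
s=sense();print(s)
for n in("side","top"):
    cv2.imwrite(f"pics/{n}0.png",snapshot(n));print(n,camera_params(n))
E
```

```text
{'time': 0.0, 'joint_pos': array([ 7.10239645e+01,  7.51572842e+00,  8.53289772e+01,  1.27249446e-03,
        8.72621742e+01, -4.89371862e+00]), 'qd': array([ 0.04903624, -0.03267489, -0.02917481,  0.03822249, -0.04650998,
       -0.10002539]), 'joint_efforts': array([-6.50436832e-04, -5.69412911e+01, -5.00537503e+01, -1.72397113e-04,
        1.49606791e-02, -5.88886550e-06]), 'tool_pos': array([145.78682195, 581.45135678, 230.24086746]), 'tcp_rot': array([-1.79893618e+02, -1.03839590e-02,  1.65917612e+02]), 'ft_force': array([ 0.25293228,  0.17354151, -0.32888433]), 'wrist_torque': array([-0.02531649,  0.0132265 ,  0.02775635]), 'finger_gap': 85.45991171958143}
side {'fx': 457.06347393298887, 'fy': 457.06347393298887, 'cx': 319.57896832082224, 'cy': 234.43913327787212, 'R': array([[ 0.75031898, -0.66106119,  0.00441914],
       [-0.47231109, -0.5407367 , -0.69607906],
       [ 0.46254044,  0.52019413, -0.71795154]]), 't': array([-394.47044305,  409.07095163,  824.20305907])}
top {'fx': 463.67075828886044, 'fy': 463.67075828886044, 'cx': 317.23359143836996, 'cy': 245.8979176511088, 'R': array([[-0.01557039, -0.99974387,  0.01642418],
       [-0.99861109,  0.01472167, -0.05058826],
       [ 0.05033351, -0.01718904, -0.99858454]]), 't': array([  94.19609117,  605.21832616, 1064.18114731])}
```

View pics/side0.png

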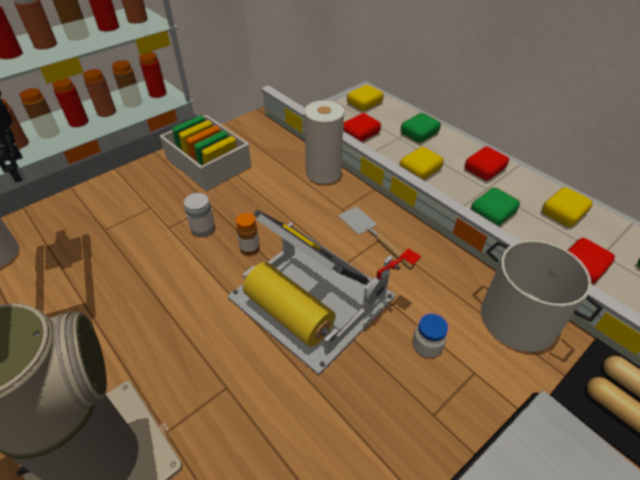

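View pics/top0.png

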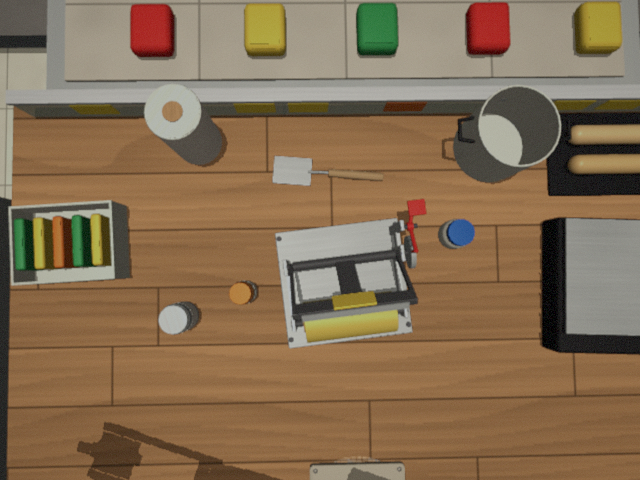

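Side view: the dispenser is centred near (310,300), with the red tab at (410,257) and the raised pad at (298,236). Top view: tab (417,207), pad (355,300), roll (351,326), base corners about (277,234), (397,220), (411,333) and (290,346). The jar is left at (240,293), the tub right at (460,233) and the spatula behind.

```bash
cat > h.py <<'E'
import cv2,numpy as np
from bench import *
def ray(n,uv):
    c=camera_params(n);R=np.array(c['R']);t=np.array(c['t'])
    d=R.T@np.array([(uv[0]-c['cx'])/c['fx'],(uv[1]-c['cy'])/c['fy'],1]);return -R.T@t,d/np.linalg.norm(d)
def plane(n,uv,z):
    o,d=ray(n,uv);return o+d*(z-o[2])/d[2]
def tri(a,b):
    (o1,d1),(o2,d2)=ray('side',a),ray('top',b)
    k=np.linalg.lstsq(np.c_[d1,-d2],o2-o1,rcond=None)[0]
    p,q=o1+k[0]*d1,o2+k[1]*d2;return (p+q)/2,np.linalg.norm(p-q)
def proj(n,X):
    c=camera_params(n);p=np.array(c['R'])@X+np.array(c['t']);return np.array([c['fx']*p[0]/p[2]+c['cx'],c['fy']*p[1]/p[2]+c['cy']])
def blobs(im,col,box):
    h=cv2.cvtColor(im,cv2.COLOR_BGR2HSV);H,S,V=cv2.split(h)
    m={'red':((H<5)|(H>174))&(S>150)&(V>70),'yel':(H>20)&(H<34)&(S>150)&(V>70)}[col].astype(np.uint8)*255
    k=np.zeros_like(m);x0,y0,x1,y1=box;k[y0:y1,x0:x1]=m[y0:y1,x0:x1]
    cs=cv2.findContours(k,cv2.RETR_EXTERNAL,cv2.CHAIN_APPROX_NONE)[0]
    return sorted([c for c in cs if cv2.contourArea(c)>15],key=cv2.contourArea,reverse=True)
E
python3 - <<'E'
from h import *
S,T=cv2.imread('pics/side0.png'),cv2.imread('pics/top0.png')
for n,im,b in(('side',S,(225,200,430,350)),('top',T,(270,190,430,350))):
    for col in('red','yel'):
        for c in blobs(im,col,b): 
            M=cv2.moments(c);print(n,col,cv2.contourArea(c),M['m10']/M['m00'],M['m01']/M['m00'],cv2.boxPoints(cv2.minAreaRect(c)).round(1).tolist())
for uv in((277,234),(397,220),(411,333),(290,346)):print(plane('top',uv,12))
a=cv2.resize(T[190:355,265:485],None,fx=3.6,fy=3.6,interpolation=cv2.INTER_CUBIC);cv2.imwrite('pics/topc.png',a)
a=cv2.resize(S[200:375,220:440],None,fx=3.4,fy=3.4,interpolation=cv2.INTER_CUBIC);cv2.imwrite('pics/sidec.png',a)
E
```

```text
side red 230.5 401.58568329718 260.1822125813449 [[374.0, 271.3999938964844], [412.70001220703125, 246.3000030517578], [420.70001220703125, 258.70001220703125], [382.0, 283.70001220703125]]
side yel 3450.5 286.5987055016181 301.910785876443 [[236.6999969482422, 287.8999938964844], [262.29998779296875, 255.89999389648438], [338.79998779296875, 317.0], [313.1000061035156, 349.1000061035156]]
side yel 137.5 300.17696969696965 235.94424242424242 [[281.3999938964844, 225.89999389648438], [283.79998779296875, 222.1999969482422], [320.1000061035156, 246.39999389648438], [317.6000061035156, 250.10000610351562]]
side yel 33.5 410.2437810945273 202.09452736318406 [[403.0, 200.0], [414.0, 200.0], [414.0, 206.0], [403.0, 206.0]]
top red 331.0 414.60020140986904 215.59969788519638 [[405.70001220703125, 251.5], [408.1000061035156, 198.3000030517578], [425.6000061035156, 199.10000610351562], [423.20001220703125, 252.3000030517578]]
top yel 756.0 350.43849206349205 330.8800705467372 [[305.8999938964844, 330.29998779296875], [395.8999938964844, 319.20001220703125], [397.29998779296875, 330.29998779296875], [307.29998779296875, 341.29998779296875]]
top yel 559.5 353.64641048555256 300.08668453976765 [[331.3999938964844, 295.29998779296875], [374.70001220703125, 289.8999938964844], [376.6000061035156, 304.3999938964844], [333.20001220703125, 309.79998779296875]]
[635.86232946 178.35059905  12.        ]
[ 664.75476746 -103.0567688    12.        ]
[ 401.39520989 -129.20673655   12.        ]
[376.67118933 151.32841107  12.        ]
```

View pics/topc.png

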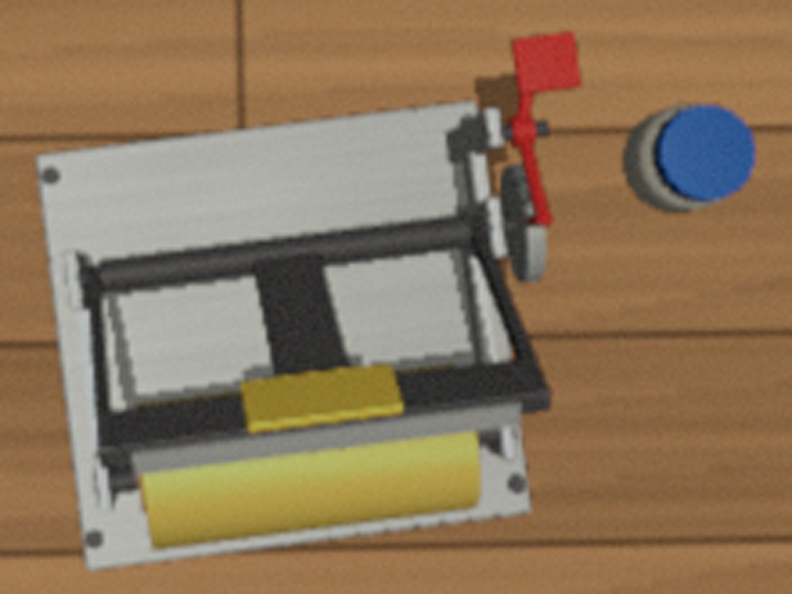

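View pics/sidec.png

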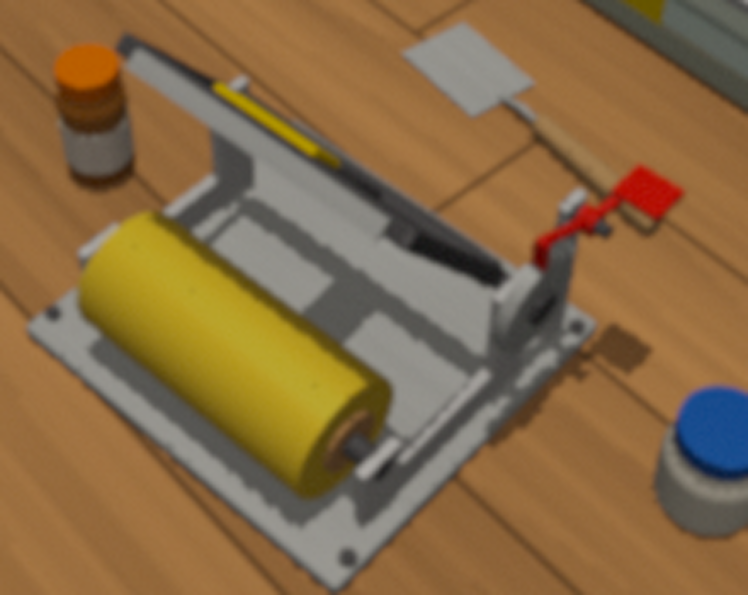

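```bash
cat >> h.py <<'E'
from scipy.optimize import least_squares
def st(p,v):  # stand->world
    c,s=np.cos(p[2]),np.sin(p[2]);v=np.asarray(v,float);return np.array([p[0]+c*v[0]-s*v[1],p[1]+s*v[0]+c*v[1],v[2]])
E
python3 - <<'E'
from h import *
tc=lambda x,y:np.array([x,y])/3.6+[265,190]-.36
sc=lambda x,y:np.array([x,y])/3.4+[220,200]-.35
obs=[('top',tc(38,155),(85,145,12)),('top',tc(475,101),(85,-145,12)),('top',tc(530,512),(-185,-145,12)),('top',tc(90,570),(-185,145,12)),
('top',tc(547,63),(88,-158,157)),('side',sc(648,193),(88,-158,157)),('side',sc(338,588),(-185,-145,12)),('side',sc(28,328),(-185,145,12)),('side',sc(596,323),(85,-145,12))]
f=lambda p:np.concatenate([proj(n,st(p,v))-uv for n,uv,v in obs])
r=least_squares(f,[540,30,.1],loss='soft_l1',x_scale=[100,100,.1]);p=r.x
print(p,np.degrees(p[2]));print(f(p).reshape(-1,2).round(1).tolist())
t,e=tri(sc(648,193),tc(547,63));print('tab tri',t,e,'fit',st(p,(88,-158,157)))
np.save('p.npy',p)
# arm angle from pad corners
pad=lambda q,u,w:st(p,(-u*np.cos(q)+13*np.sin(q),w,112+u*np.sin(q)+13*np.cos(q)))
cor=[tc(242,383),tc(398,367),tc(402,413),tc(250,431)]  # back-left, back-right, front-right, front-left
for q in np.arange(.88,1.06,.03):
    # back edge of the pad is nearer the hinge (u=122), front u=158
    P=[pad(q,122,40),pad(q,122,-40),pad(q,158,-40),pad(q,158,40)]
    print(round(q,2),np.array([proj('top',x)-c for x,c in zip(P,cor)]).round(1).tolist(),(proj('side',pad(q,122,40))-0).round(1),(proj('side',pad(q,122,-40))).round(1))
for q in(0.85,.95,.5,0):print(q,pad(q,140,0))
print('tub',plane('top',tc(706,152),75),'jar',plane('top',(240,293),105))
E
```

```text
[5.70999218e+02 3.00671862e+01 1.12220682e-01] 6.429771465719333
[[-0.5, -0.1], [1.0, -0.7], [1.5, 0.2], [-0.5, 0.6], [0.6, -0.4], [-0.1, -1.2], [-0.8, 0.6], [-1.5, -0.6], [0.8, -0.5]]
tab tri [ 676.28044929 -117.21688927  153.01109953] 1.041226930497187 fit [ 676.13936132 -117.08426701  157.        ]
0.88 [[0.1, 1.2], [-1.3, 0.2], [1.4, 0.6], [0.2, 1.3]] [290.2 229.8] [319.2 249.3]
0.91 [[-0.1, -0.4], [-1.4, -1.4], [1.3, -1.4], [0.0, -0.7]] [291.2 228.3] [320.2 247.8]
0.94 [[-0.3, -2.0], [-1.5, -3.0], [1.2, -3.5], [-0.2, -2.8]] [292.2 226.8] [321.3 246.3]
0.97 [[-0.4, -3.7], [-1.6, -4.7], [1.1, -5.7], [-0.4, -5.0]] [293.3 225.4] [322.4 244.7]
1.0 [[-0.6, -5.4], [-1.7, -6.4], [1.0, -7.9], [-0.7, -7.2]] [294.4 224. ] [323.5 243.3]
1.03 [[-0.8, -7.1], [-1.8, -8.1], [0.8, -10.2], [-0.9, -9.4]] [295.5 222.6] [324.7 241.8]
1.06 [[-1.0, -8.8], [-1.9, -9.9], [0.7, -12.5], [-1.2, -11.8]] [296.6 221.2] [325.8 240.4]
0.85 [488.88798256  20.8137303  225.75903762]
0.95 [500.58371335  22.13177075 233.44005083]
0.5 [455.10380328  17.00645092 190.52814871]
0 [431.87983652  14.38924572 125.        ]
tub [ 629.91503152 -231.69470531   75.        ] jar [504.71375599 251.43354556 105.        ]
```

The base-corner fit is within 1.5 px: stand at (571, 30), yaw 6.4°. The tab is at about (676, -117, 157) and the arm angle is about 0.9. I'll close the fingers, rise and turn to yaw 186.

>>> servo_tool --pt "0 0 0 -40 0 0 -0.12" --pt "0 0 0 -40 0 0 -0.12" --pt "0 0 0 -40 0 0 -0.12" --pt "0 0 0 0 0 0 0"

```text
time: 0.5
tool_pos: [145.1, 579.5, 349.1]
tcp_rot: [-179.4, -0.3, -172.6]
ft_force: [-0.1, -0.2, 1.0]
finger_gap: 28.3
```

```bash
cat >> h.py <<'E'
from scipy.spatial.transform import Rotation as Ro
def delta(w):
    s=sense();R=Ro.from_euler('xyz',s['tcp_rot'],degrees=True).as_matrix()
    print(round(s['time'],2),s['tool_pos'].round(1),s['tcp_rot'].round(1),s['ft_force'].round(1),s['finger_gap'].round(1),'tool delta',(R.T@(np.array(w)-s['tool_pos'])).round(1))
E
python3 -c "
from h import *
p=np.load('p.npy');delta(st(p,(92,-158,250)))"
```

```text
Traceback (most recent call last):
  File "h.py", line 26, in delta
    print(round(s['time'],2),s['tool_pos'].round(1),s['tcp_rot'].round(1),s['ft_force'].round(1),s['finger_gap'].round(1),'tool delta',(R.T@(np.array(w)-s['tool_pos'])).round(1))
                                                                                                 ^^^^^^^^^^^^^^^^^^^^^
AttributeError: 'float' object has no attribute 'round'
```

>>> servo_tool --pt "0 -22 -38 0 0 0 0" --pt "0 -22 -38 0 0 0 0" --pt "0 -22 -38 0 0 0 0" --pt "0 -22 -38 0 0 0 0" --pt "0 -22 -38 0 0 0 0" --pt "0 -22 -38 0 0 0 0" --pt "0 -22 -38 0 0 0 0" --pt "0 -22 -38 0 0 0 0" --pt "0 -22 -38 0 0 0 0" --pt "0 -22 -38 0 0 0 0"

```text
time: 1.5
tool_pos: [415.9, 221.1, 344.7]
tcp_rot: [-179.2, -0.6, -172.4]
ft_force: [0.2, 0.7, 0.6]
finger_gap: 0.3
```

>>> servo_tool --pt "0 -22 -38 0 0 0 0" --pt "0 -22 -38 0 0 0 0" --pt "0 -22 -38 0 0 0 0" --pt "0 -22 -38 0 0 0 0" --pt "0 -22 -38 0 0 0 0" --pt "0 -22 -38 0 0 0 0" --pt "0 0 0 0 0 0 0"

```text
time: 2.2
tool_pos: [581.8, -3.0, 339.5]
tcp_rot: [-179.2, -1.0, -173.0]
ft_force: [0.1, 0.9, -0.6]
finger_gap: -0.1
```

```bash
sed -i "s/s\['finger_gap'\].round(1)/round(s['finger_gap'],1)/" h.py
python3 -c "
from h import *
p=np.load('p.npy');delta(st(p,(92,-158,180)))"
```

```text
2.2 [581.8  -3.  339.5] [-179.2   -1.  -173. ] [ 0.1  0.9 -0.6] -0.1 tool delta [ -86.5 -122.6  159.8]
```

>>> servo_tool --pt "0 -24 -34 0 0 0 0" --pt "0 -24 -34 10 0 0 0" --pt "0 -24 -34 20 0 0 0" --pt "0 -18 -25 30 0 0 0" --pt "0 0 0 30 0 0 0" --pt "0 0 0 30 0 0 0" --pt "0 0 0 10 0 0 0" --pt "0 0 0 0 0 0 0"

```text
time: 3.0
tool_pos: [685.0, -122.7, 197.8]
tcp_rot: [-179.5, -1.5, -173.3]
ft_force: [-0.5, 0.4, 0.3]
finger_gap: 0.0
```

```bash
python3 -c "
from h import *
p=np.load('p.npy');delta(st(p,(92,-158,165)))"
```

```text
3.0 [ 685.  -122.7  197.8] [-179.5   -1.5 -173.3] [-0.5  0.4  0.3] 0.0 tool delta [ 3.3  6.9 32.8]
```

>>> servo_tool --pt "0 4 6 10 0 0.02 0" --pt "0 1 1 10 0 0.01 0" --pt "0 0 0 10 0 0 0" --pt "0 0 0 2 0 0 0"

```text
time: 3.4
tool_pos: [679.4, -114.8, 169.2]
tcp_rot: [-179.4, -3.0, -173.2]
ft_force: [0.8, 0.6, -0.3]
finger_gap: 0.0
```

```bash
python3 -c "
from h import *
p=np.load('p.npy');delta(st(p,(92,-158,140)));cv2.imwrite('pics/s1.png',cv2.resize(snapshot('side')[170:345,300:520],None,fx=3.4,fy=3.4))"
```

```text
3.4 [ 679.4 -114.8  169.2] [-179.4   -3.  -173.2] [ 0.8  0.6 -0.3] 0.0 tool delta [-2.  -1.6 29.1]
```

View pics/s1.png

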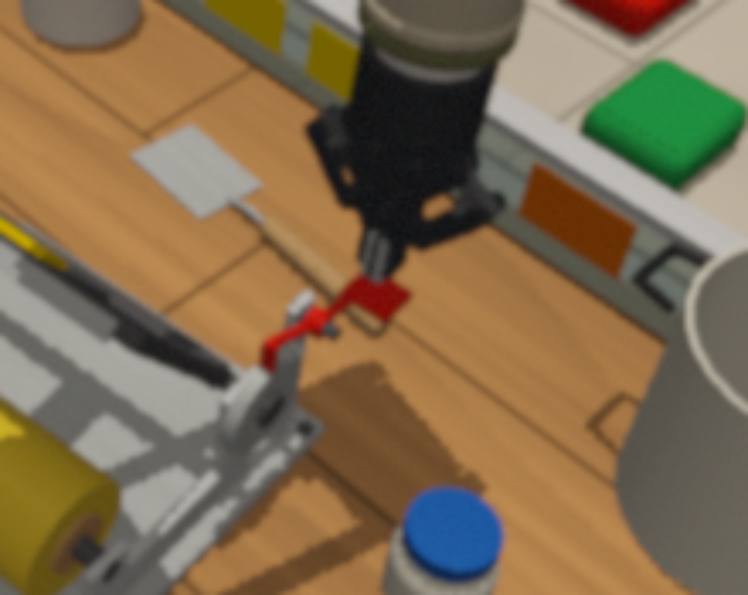

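The fingertips at crop (378,270) sit just above the red tab at (378,297). The left finger's linkage is clear. Pressing.

>>> servo_tool --pt "0 -2 -1 5 0 -0.04 0" --pt "0 0 0 5 0 -0.01 0" --pt "0 0 0 5 0 0 0" --pt "0 0 0 5 0 0 0" --pt "0 0 0 5 0 0 0"

```text
time: 3.95
tool_pos: [685.0, -116.0, 148.9]
tcp_rot: [-179.2, 0.5, -173.2]
ft_force: [1.2, 2.6, 4.2]
finger_gap: 0.3
```

>>> servo_tool --pt "0 0 0 4 0 0 0" --pt "0 0 0 4 0 0 0"

```text
time: 4.15
tool_pos: [685.5, -115.9, 141.1]
tcp_rot: [-179.2, 0.5, -173.2]
ft_force: [-2.3, 2.6, 14.8]
finger_gap: 0.1
```

```bash
python3 -c "
from h import *
p=np.load('p.npy');delta(st(p,(90,-158,140)))"
```

```text
4.15 [ 685.5 -115.9  141.1] [-179.2    0.5 -173.2] [-2.3  2.6 14.8] 0.1 tool delta [ 7.4 -0.   1. ]
```

>>> servo_tool --pt "0 2 0 4 0 0 0" --pt "0 0 0 4 0 0 0"

```text
time: 4.35
tool_pos: [687.3, -116.2, 140.3]
tcp_rot: [-179.1, 1.1, -173.1]
ft_force: [-3.5, 1.2, 17.5]
finger_gap: -0.2
```

>>> servo_tool --pt "0 0 0 7 0 0 0" --pt "0 0 0 7 0 0 0" --pt "0 0 0 -10 0 0 0" --pt "0 0 0 -30 0 0 0" --pt "0 0 0 -40 0 0 0" --pt "0 0 0 -40 0 0 0" --pt "0 0 0 -40 0 0 0" --pt "0 0 0 0 0 0 0"

```text
time: 5.15
tool_pos: [684.5, -115.3, 298.5]
tcp_rot: [-178.8, 1.3, -173.2]
ft_force: [1.3, -0.4, 1.7]
finger_gap: -0.1
```

```bash
python3 -c "
from h import *
p=np.load('p.npy');cv2.imwrite('pics/s2.png',cv2.resize(snapshot('side')[200:375,220:440],None,fx=3.4,fy=3.4))
delta(st(p,(-60,0,300)))
q=.42
print('pawl nominal px crop', [((proj('side',st(p,(52+36*np.cos(a)+13*np.sin(-a)*-1*0,-158,157-dz)))-[220,200])*3.4).round() for a,dz in((0,0),(.42,16))])
for q in(.9,.87):print(st(p,(-140*np.cos(q)+13*np.sin(q),0,112+140*np.sin(q)+13*np.cos(q))))
"
```

```text
5.2 [ 683.7 -115.1  294.8] [-178.9    1.  -173.2] [ 0.6  0.7 -0.5] -0.2 tool delta [154.5 157.8 -11. ]
pawl nominal px crop [array([647., 188.]), array([640., 207.])]
[494.64041934  21.46199628 229.74669694]
[491.1651231   21.07035072 227.3887963 ]
```

View pics/s2.png

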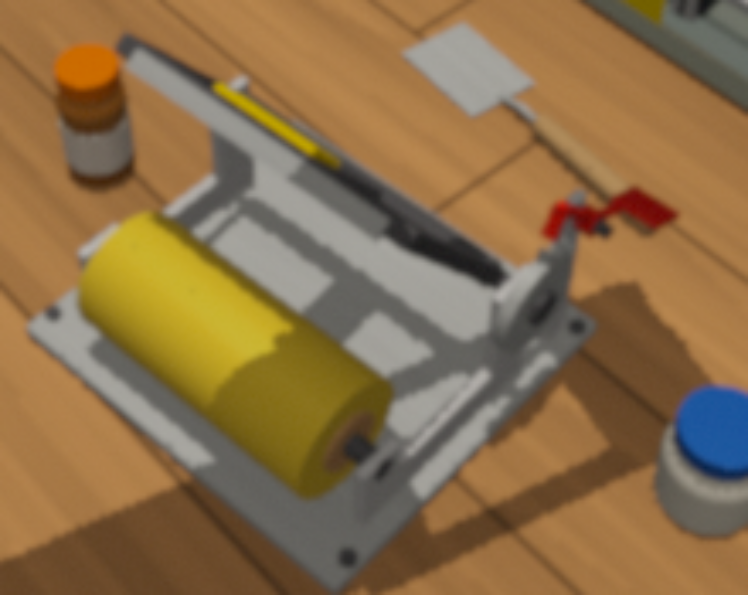

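The nose of the pawl at crop (560,215) now stands well up off the wheel and the tab is down. The arm is still raised. Moving over behind the pad.

>>> servo_tool --pt "0 34 34 -3 0 0 0" --pt "0 34 34 0 0 -0.01 0" --pt "0 34 34 0 0 0 0" --pt "0 30 34 0 0 0 0" --pt "0 12 17 0 0 0 0" --pt "0 0 0 0 0 0 0"

```text
time: 5.8
tool_pos: [511.5, 22.0, 271.9]
tcp_rot: [-179.2, -0.1, -173.4]
ft_force: [-0.5, -1.3, 0.3]
finger_gap: 0.0
```

```bash
python3 -c "
from h import *
p=np.load('p.npy');delta(st(p,(-52,0,243)))"
```

```text
5.8 [511.5  22.  271.9] [-1.792e+02 -1.000e-01 -1.734e+02] [-0.5 -1.3  0.3] 0.0 tool delta [-8.1  1.7 28.8]
```

>>> servo_tool --pt "0 -8 2 8 0 0 0" --pt "0 0 0 10 0 0 0" --pt "0 0 0 8 0 0 0" --pt "0 0 0 0 0 0 0"

```text
time: 6.2
tool_pos: [519.7, 22.9, 239.1]
tcp_rot: [-179.2, -0.5, -173.4]
ft_force: [-1.1, -1.0, 1.0]
finger_gap: -0.2
```

>>> servo_tool --pt "0 5 0 4 0 0 0" --pt "0 5 0 4 0 0 0" --pt "0 5 0 4 0 0 0"

```text
time: 6.5
tool_pos: [505.1, 19.8, 226.4]
tcp_rot: [-179.2, -0.4, -173.5]
ft_force: [2.2, 3.1, 7.3]
finger_gap: 0.2
```

```bash
cat > w.py <<'E'
from h import *
p=np.load('p.npy')
s=sense();t=s['tool_pos']-[p[0],p[1],0];c,k=np.cos(p[2]),np.sin(p[2])
print('stand',round(c*t[0]+k*t[1],1),round(-k*t[0]+c*t[1],1),round(t[2],1),s['ft_force'].round(1),s['time'])
E
python3 w.py
```

```text
stand -66.6 -2.8 226.4 [2.2 3.1 7.3] 6.5
```

Contact (7 N). Following the pad's arc.

>>> servo_tool --pt "0 8 0 7 0 0 0" --pt "0 7 0 7 0 0 0" --pt "0 7 0 7 0 0 0" --pt "0 6 0 8 0 0 0"

```text
time: 6.9
tool_pos: [480.1, 16.6, 203.1]
tcp_rot: [-179.2, 0.4, -173.5]
ft_force: [-0.4, 1.5, 7.3]
finger_gap: -0.3
```

```bash
python3 w.py
```

```text
stand -91.9 -3.2 203.1 [-0.4  1.5  7.3] 6.9
```

>>> servo_tool --pt "0 6 1 8 0 0 0" --pt "0 5 1 8 0 0 0" --pt "0 5 0 9 0 0 0" --pt "0 4 0 9 0 0 0" --pt "0 4 0 9 0 0 0"

```text
time: 7.4
tool_pos: [458.0, 14.1, 164.9]
tcp_rot: [-179.0, 1.2, -173.6]
ft_force: [-1.3, 2.3, 6.1]
finger_gap: -0.0
```

```bash
python3 w.py
```

```text
stand -114.1 -3.2 164.9 [-1.3  2.3  6.1] 7.4
```

>>> servo_tool --pt "0 5 1 8 0 -0.01 0" --pt "0 4 1 8 0 -0.01 0" --pt "0 3 0 8 0 0 0" --pt "0 3 0 7 0 0 0" --pt "0 2 0 5 0 0 0"

```text
time: 7.9
tool_pos: [444.9, 13.1, 129.9]
tcp_rot: [-178.9, 3.1, -173.6]
ft_force: [2.9, 0.4, 4.1]
finger_gap: 0.1
```

```bash
python3 w.py
```

```text
stand -127.2 -2.8 129.9 [2.9 0.4 4.1] 7.9
```

Nearly down. I'll correct the small tilt and press on to the stop.

>>> servo_tool --pt "0 0 0 4 0 0.04 0" --pt "0 0 0 4 0 0.01 0" --pt "0 0 0 4 0 0 0" --pt "0 0 0 4 0 0 0"

```text
time: 8.3
tool_pos: [444.4, 12.9, 124.4]
tcp_rot: [-178.9, -0.1, -173.6]
ft_force: [-22.4, 1.7, 45.8]
finger_gap: -0.0
```

```bash
python3 w.py
```

```text
stand -127.7 -2.9 124.4 [-22.4   1.7  45.8] 8.3
```

Hard stop reached: z is 124.4 against 125 expected, with a firm force. Dwell, then retreat upward.

>>> servo_tool --pt "0 0 0 2 0 0 0" --pt "0 0 0 2 0 0 0" --pt "0 0 0 1 0 0 0" --pt "0 0 0 -5 0 0 0" --pt "0 0 0 -20 0 0 0" --pt "0 0 0 -40 0 0 0" --pt "0 0 0 -40 0 0 0" --pt "0 20 0 -40 0 0 0" --pt "0 30 0 -30 0 0 0" --pt "0 0 0 0 0 0 0"

```text
time: 9.3
tool_pos: [386.6, 10.8, 299.1]
tcp_rot: [-179.0, -1.6, -173.5]
ft_force: [1.0, 0.2, 0.1]
finger_gap: 0.3
```

>>> servo_tool --pt "0 10 40 -10 0 0 0" --pt "0 10 40 0 0 0 0" --pt "0 10 40 0 0 0 0" --pt "0 10 40 0 0 0 0" --pt "0 10 40 0 0 0 0" --pt "0 0 0 0 0 0 0" --pt "0 0 0 0 0 0 0"

```text
time: 10.0
tool_pos: [308.4, 208.6, 299.5]
tcp_rot: [-178.8, -2.5, -173.8]
ft_force: [-0.3, 0.3, -0.3]
finger_gap: -0.2
```

Run:
```python
from w import *
S,T=snapshot('side'),snapshot('top')
cv2.imwrite('pics/s3.png',S);cv2.imwrite('pics/sc3.png',cv2.resize(S[200:375,220:440],None,fx=3.4,fy=3.4,interpolation=cv2.INTER_CUBIC))
for q in(0,.05,.1):
    g=lambda u,w:st(p,(-u*np.cos(q)+13*np.sin(q),w,112+u*np.sin(q)+13*np.cos(q)))
    print(q,[proj(n,g(140,0)).round(1).tolist() for n in('side','top')])
for n,im,b in(('side',S,(225,200,430,350)),('top',T,(270,190,430,350))):
    for c in blobs(im,'yel',b):M=cv2.moments(c);print(n,cv2.contourArea(c),M['m10']/M['m00'],M['m01']/M['m00'])
```

```text
stand -241.0 206.8 299.5 [-0.3  0.3 -0.3] 10.0
0 [[281.1, 288.0], [353.5, 326.9]]
0.05 [[281.1, 285.7], [353.8, 326.9]]
0.1 [[281.4, 283.2], [354.0, 326.8]]
side 1239.5 280.76079064138764 313.19228183407284
side 953.0 288.49720181881776 289.08989157047915
side 30.5 410.3661202185792 201.95628415300544
top 439.5 321.8376943496397 307.1236253318164
top 429.5 376.2339930151339 300.61971284439267
```

View pics/sc3.png

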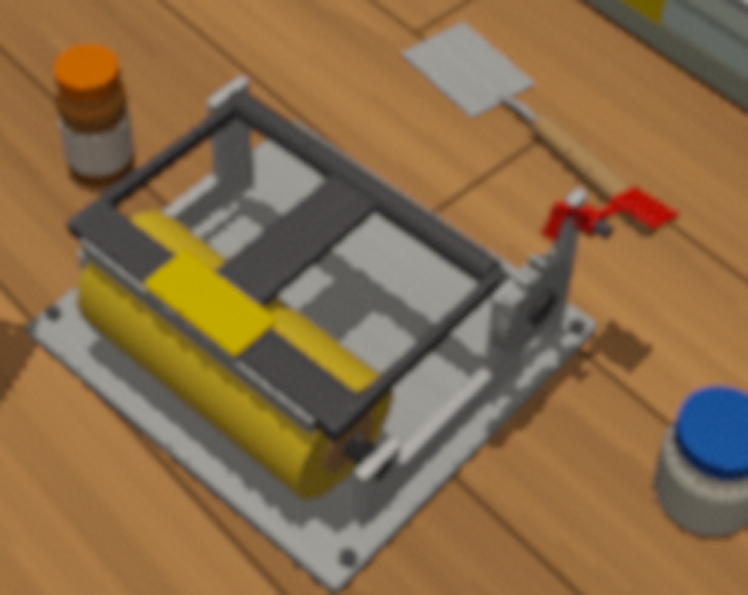

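The arm lies flat on the roll. The pad centre at crop (210,304) is side pixel (281.4, 289.1), against 288.0 predicted for angle 0 and 285.7 for 0.05. The pawl is still free, and the jar, tub and spatula have not moved.

```bash
python3 -c "
from bench import *
print(sense()['qd'].round(2));print(hand_in())"
```

```text
[-1.73 -0.52 -0.53 -0.27 -0.02 -0.16]
the job is handed in; nothing more can be done
None
```

I pressed the red pawl tab down to its stop, then pushed the raised arm down by its yellow pad onto the roll. I took the fingers away and handed the job in at about 10 s. The hand-in gives no verdict.

- **Pawl:** in the picture after the press and in the last one, the tab is down and the nose stands clear of the ratchet wheel. The press ended at z 140 mm, where about 141 was expected, with about 17 N. I pressed once more after that reading.
- **Arm:** the fingertips met the hard stop at z 124.4 mm, where 125 was expected, with a brief 46 N upward reading (22 N sideways) at the wrist. In the last side picture the pad centre is at row 289.1. The prediction is 288.0 for an angle of 0 and 285.7 for 0.05, so the arm is fully down.
- **Other things:** the jar, tub and spatula look unmoved in the last picture. The can was outside that crop, so I did not check it at the end. My path passed over that side at about 300 mm height.
- **Robot:** at hand-in the gripper was well clear of everything, with about zero wrist force. The last reading showed the first joint still settling at 1.7 degrees/s.
- **Disagreement:** triangulating the tab gave z 153 mm against the nominal 157, about 1 px of picking error. I used the nominal height.

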